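# Lock the tube tray to the trolley with the T-head hold-down stud

## Robot

A 6-joint arm with a two-finger parallel gripper is mounted at the origin on a cart in front of the work surface, level with it; the furniture and walls round the work are solid. World frame = base frame: x ahead of the robot, y to its left, z up, the work surface at z = 0. Lengths are in m, angles in rad, forces in N, time in s.
With the tool pointing down it reaches from about 0.375 to 0.9 m from the base axis. Payload 3.1 kg.
Tool frame: the origin (TCP) lies at the very end of the fingers, on their centre line; the grasp point (between the pads) lies 19 mm behind it (manip.grasp_offset is the distance from the TCP to the grasp point, in m); y points along the fingers, z is the direction in which the jaws open and shut, and the axes are right-handed (so a half turn about y gives the same grasp; the last joint's range is limited). The gripper opens to 85 mm and grips with 20 to 120 N. Pads are 22 mm wide; open, the fingers measure 114 mm over their backs; the gripper's body (76 mm by 85 mm) begins 54 mm behind the grasp point. The pads swing forward as they close: fully open they stand 13 mm farther back than shut.
Start: joints at [0.93, 0.527, 1.433, -0, 1.181, -0.178], TCP at [0.278, 0.56, 0.231] pointing down, gripper open.
Joint ranges: [-3.08, 3.08], [-0.75, 2.2], [0.22, 2.44], [-1.43, 4.57], [0, 2.65], [-2.85, 2.85]. Speed limits (rad/s): [2.79, 2.79, 3.14, 3.14, 3.14, 3.14].

## Interface

Orientations are given as a unit quaternion [x, y, z, w].
In Python, from station import manip gives the robot as it stands.
- The arm moves only by the tool apply_moves, never from a script. Its argument "motion" is a list of rows, each a list of 5 numbers: the finger opening in mm, from 0 to 85.4, then the shift along the tool's x, y, z in units of 30 mm (1.0 is 30 mm), then the turn about the tool's y in units of 10 degrees (1.0 is 10 degrees). In form: [[fingers, x, y, z, twist], ...]. A call has 1 to 12 rows; each row is the pose to reach, as a shift and turn from the pose commanded when the call began, along the tool's axes at that moment; what a row does not reach only later rows make up. A row lasts 1/8 s, in which the tool goes at most 62.5 mm and 10.7 degrees, less where a joint would pass 70% of its speed; a pose out of reach is approached as far as the arm can. A call with a gripper value outside its range is refused whole. The fingers move at their own pace and stop on an object; "squeeze" is the grip in N (left out, the last holds). Time passes only in rows, so rows that repeat a pose let the fingers close. It gives the time, the measured TCP pose, the force and the opening at its end, in the units of the state.
- manip.sense(): the state, without advancing time (a new reading comes with each control period).
- manip.snapshot(name): name is "scene" or "top" or "wrist"; returns the picture (480x640x3 uint8, red, green, blue); there is no depth.
- manip.get_calibration(name): a dict with "intrinsics" (3x3 intrinsics, pixels), "dist_coeffs" ([k1, k2, p1, p2, k3] as OpenCV has them; the pictures are not rectified), "extrinsics" (4x4, takes a point from camera to world coordinates). Camera axes: x right, y up, looking along -z (the intrinsics and any distortion apply to the point x, -y, -z); pixel columns grow to the right and rows downward; lengths in m; the calibration is good to about 2 mm. A picture is of the moment at which its call begins: read the wrist's pose just before it. get_calibration takes no time and is no camera call; for the wrist camera it gives the pose at the moment of the call.
- manip.sign_off(): hands the job in, once; it reports no verdict.
The state is a dict: "t": time; "q": joint angles; "qd": joint speeds; "tau": joint torques, N m; "tcp_pos": TCP position; "tool_rot": TCP orientation; "force": force on the tool from outside, world axes, zero at the start; "ft_torque": the same for the moment, N m; "finger_gap": opening from 0.0 (shut) to 1.0 (fully open).
Only numpy, scipy, OpenCV 4.12 (cv2) and the standard library are available. Lean on these libraries where they do the work, as an engineer would, in place of code of your own. Each camera call takes 0.05 s, during which the arm holds its last target.

## Task

Lock the foam tube tray down for transport: take the blue-handled hold-down stud out of its white parking block, lower its T-shaped head into the blue-marked window of the aluminium slot rail, and slide it gently along the slot, away from the window, until you feel the hidden stop. There turn it a quarter turn clockwise (seen from above) so that the head locks and the arm reaches over the tray's low edge, then let go; do not force the stud against the rail and do not shift the tray.

Things in the scene. Friction and masses are not known exactly. Their poses are not given: they have to be found in the camera images.
- stud: Loose upright hold-down stud, about 90 g. Origin: centre of the head's underside; z up. Steel T-head 28 mm long (own x), 16 wide (y), corners rounded 4 mm, 8 thick. Stem 8.5 mm diameter, z 8 to 23. Standing in the rail, its origin is 4 mm above the table. During drop and slide its +x must point along the rail's +y; a clockwise quarter turn then brings it to the rail's +x, over the tray.
- stud_handle (a point): Grip point in the stud's blue bar handle, at (0, 0, 55) mm of the stud. The bar is 40 mm long (stud x), 12 mm thick (stud y), z 29 to 74: pinch it across the 12 mm.
- tongue_tip (a point): End of the stud's flat steel arm (hold-down tongue), at (50, 0, 26) mm of the stud. The arm is 16 mm wide, z 23 to 29, from x = -10 to +50 mm: its long side points along +x.
- holder: White parking block, fixed, 60 x 52 x 26 mm, in which the stud stands at the start. Origin: centre of its underside. Its pocket is 31 x 19 mm, 14 mm deep, so the stud's head rests 12 mm above the table; lift straight up 20 mm or more to clear it.
- rail: Fixed aluminium slot rail, 44 mm wide (own x), 200 long (y), 20 high. Origin: centre of its underside; +x points to the tray. The slot runs along y at x = 0: channel floor 4 mm up, 18.5 mm wide; above it from the window to +y a 12 mm gap between two lips (undersides at 14.5 mm), so the stem passes and the head slides captive with 2.5 mm height play, with about 1 N. Over 30 N on it fails.
- window (a point): Centre of the drop-in window, top of the rail, at (0, -67, 20) mm of the rail: 19.5 mm wide (rail x), 36 mm long (rail y), a blue band on each side. The 16 x 28 mm head goes in here, long side along the slot, down to the channel floor 16 mm below.
- stop_zone (a point): Middle of the hidden stop's range, top of the rail, at (0, 29.5, 20) mm of the rail. A hard stop under the lips meets the head with the stud's axis anywhere from rail y +2 to +58 mm, new each time, not measured: feel for it. The head turns only 1 to 4.5 mm short of that contact (best 2.5), clockwise from above, 90 to 100 degrees to its end; elsewhere the channel walls block turning.
- tray_blue: Loose white foam tray with blue-capped tubes, 158 x 186 x 88 mm, 0.42 kg. Origin: centre of its underside. Its low empty half (24 mm high, x -79 to 0 mm) lies along the rail's +x side, 3 to 6 mm from it; the tubes stand at x 3 to 73 mm. The locked arm hangs 3 mm above its low edge.
There are look-alikes about, which are no part of the job. Leave any turquoise look-alike of the stud alone.

How it is judged:
By the outcome, as a careful person would: the job done as asked, in the order asked, and still so for the second after the job is handed in, with the robot touching nothing.
It also fails if it takes over 53 s, if anything falls off the work surface, if the arm or the gripper's body presses on something with over 40 N, if the wrist force passes 120 N, or if a joint passes its speed limit or range.

## Working session

There is one attempt and no reset: what is moved stays moved. The work goes in short steps, Python scripts to look and compute and a tool call to move; the robot and the scene stay as the last step left them, time stands still between calls to the robot, and variables do not carry over. Pictures are saved under pics/ and viewed, and the job is handed in when it is done.

Besides the shell and the picture viewer there is one more tool, called after "Call:" as name(argument=value, ...) on one line, values as JSON. apply_moves: Moves the arm, as the interface text tells. Its arguments: {"type":"object","properties":{"motion":{"type":"array"},"squeeze":{"type":"number"}},"required":["motion"]}

```bash
mkdir -p pics
python3 - <<'E'
from station import manip
import cv2,json
print(manip.sense())
for n in ["scene","top","wrist"]:
    c=manip.get_calibration(n); print(n,{k:__import__('numpy').round(v,4).tolist() for k,v in c.items()})
    cv2.imwrite(f"pics/{n}0.png",manip.snapshot(n)[:,:,::-1])
print(manip.grasp_offset)
E
```

```text
{'t': 0.0, 'q': array([ 9.30500561e-01,  5.28459747e-01,  1.43392373e+00,  1.04277915e-06,
        1.18138139e+00, -1.78486145e-01]), 'qd': array([-0.0001516 , -0.00050757,  0.0004082 ,  0.00059473,  0.00070308,
        0.00078831]), 'tau': array([-1.65108704e-04, -4.42366648e+01, -1.78021431e+01, -2.34966792e-04,
        8.41807632e-03, -9.05711772e-06]), 'tcp_pos': array([0.27800783, 0.55895852, 0.23033074]), 'tool_rot': array([ 0.68904393, -0.16213339,  0.16152136, -0.68763514]), 'force': array([0.75784548, 0.11519717, 1.07605976]), 'ft_torque': array([-0.00441183,  0.02475957, -0.00112094]), 'finger_gap': 1.000789233376399}
scene {'intrinsics': [[621.1776, 0.0, 319.4063], [0.0, 621.1776, 247.2949], [0.0, 0.0, 1.0]], 'dist_coeffs': [-0.1111, 0.0, 0.0, 0.0, 0.0], 'extrinsics': [[0.7509, 0.4549, -0.4788, 0.1083], [-0.6603, 0.5334, -0.5287, -0.3351], [0.0149, 0.7131, 0.7009, 0.706], [0.0, 0.0, 0.0, 1.0]]}
top {'intrinsics': [[453.1119, 0.0, 328.9341], [0.0, 453.1119, 231.5613], [0.0, 0.0, 1.0]], 'dist_coeffs': [-0.1165, 0.0, 0.0, 0.0, 0.0], 'extrinsics': [[0.0074, 0.9983, -0.0582, 0.4702], [-0.9999, 0.0082, 0.0142, 0.1381], [0.0147, 0.0581, 0.9982, 0.9278], [0.0, 0.0, 0.0, 1.0]]}
wrist {'intrinsics': [[422.3337, 0.0, 323.2189], [0.0, 422.3337, 233.4801], [0.0, 0.0, 1.0]], 'dist_coeffs': [0.0256, 0.0, 0.0, 0.0, 0.0], 'extrinsics': [[0.4459, -0.8494, -0.2825, 0.2056], [0.8951, 0.4222, 0.1433, 0.5958], [-0.0025, -0.3167, 0.9485, 0.3725], [0.0, 0.0, 0.0, 1.0]]}
0.0187
```

View pics/scene0.png

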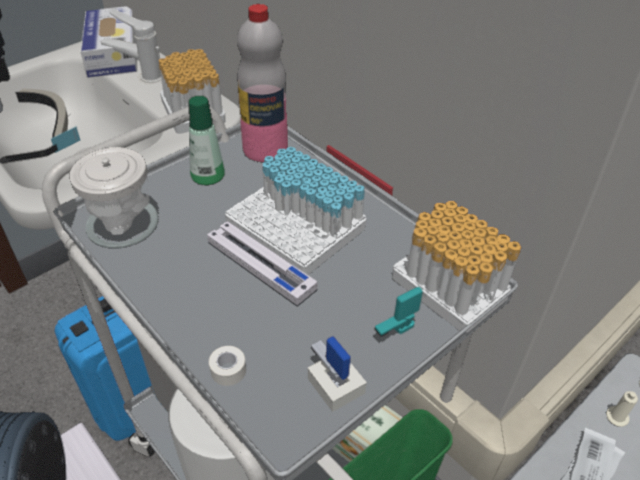

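View pics/top0.png

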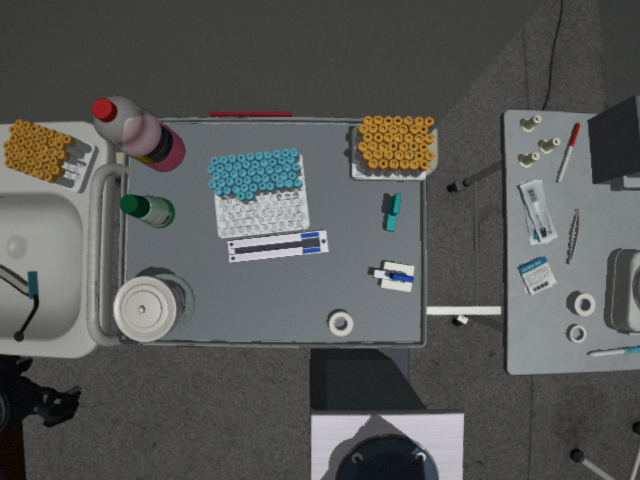

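View pics/wrist0.png

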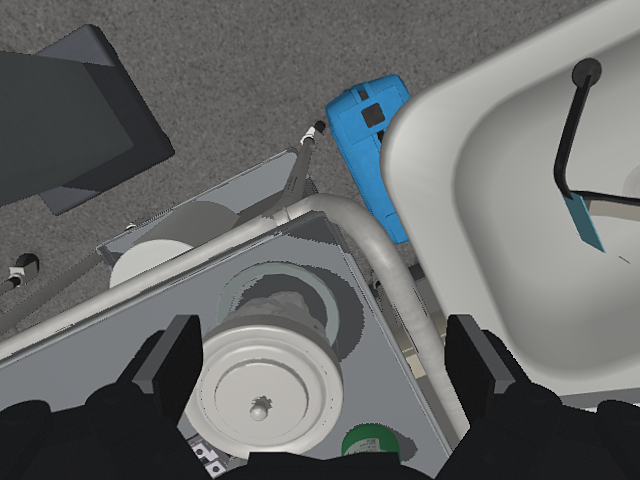

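The scene view shows the blue stud at (338,355) in its white block, the rail from (215,235) to (310,290) with its blue bands at the right end, and the turquoise decoy at (405,310). In the top view the rail lies at (228–328, 245), the stud is at (400,277) with its tongue pointing left (world +y), and the tray is above the rail. Next I'll zoom in and measure.

```bash
cat > h.py <<'E'
import numpy as np,cv2
from station import manip
def ray(name,uv,cal=None):
    c=cal or manip.get_calibration(name)
    K=np.array(c["intrinsics"]);d=np.array(c["dist_coeffs"]);E=np.array(c["extrinsics"])
    p=cv2.undistortPoints(np.array(uv,float).reshape(-1,1,2),K,d).reshape(-1,2)
    v=np.c_[p[:,0],-p[:,1],-np.ones(len(p))]@E[:3,:3].T
    return E[:3,3],v
def plane(name,uv,z,cal=None):
    o,v=ray(name,uv,cal); return o+v*((z-o[2])/v[:,2])[:,None]
def proj(name,P,cal=None):
    c=cal or manip.get_calibration(name)
    K=np.array(c["intrinsics"]);d=np.array(c["dist_coeffs"]);E=np.array(c["extrinsics"])
    q=(np.atleast_2d(P)-E[:3,3])@E[:3,:3]
    q=q*[1,-1,-1]
    return cv2.projectPoints(q.reshape(-1,1,3),np.zeros(3),np.zeros(3),K,d)[0].reshape(-1,2)
E
python3 - <<'E'
import cv2
t=cv2.imread('pics/top0.png'); s=cv2.imread('pics/scene0.png')
def z(im,x0,x1,y0,y1,k,n): cv2.imwrite(n,cv2.resize(im[y0:y1,x0:x1],None,fx=k,fy=k,interpolation=cv2.INTER_CUBIC))
z(t,220,350,225,275,6,'pics/t_rail.png'); z(t,355,425,250,300,10,'pics/t_stud.png')
z(s,200,330,215,310,6,'pics/s_rail.png'); z(s,300,380,330,410,7,'pics/s_stud.png')
E
```

```text
(no output)
```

View pics/t_rail.png

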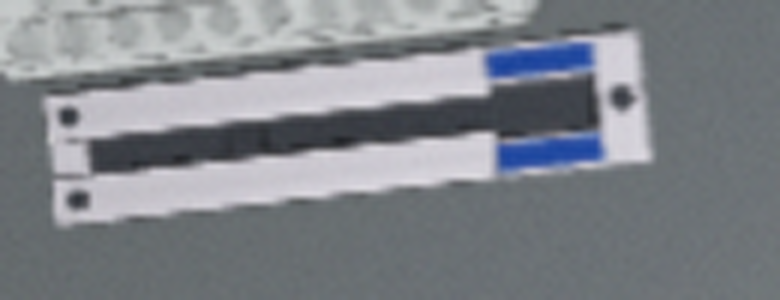

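View pics/t_stud.png

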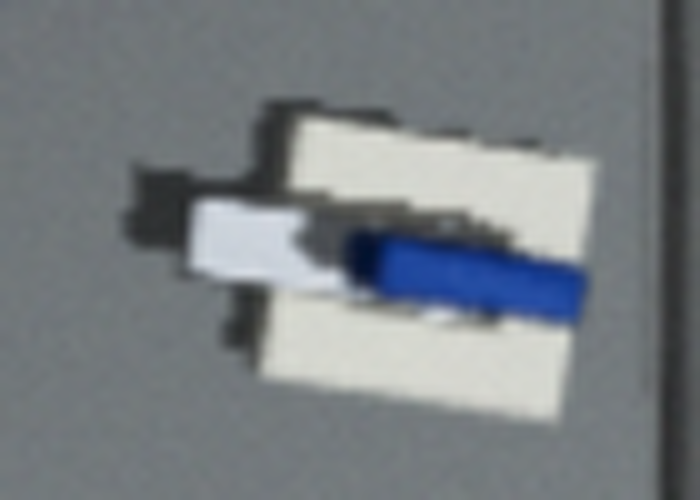

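View pics/s_rail.png

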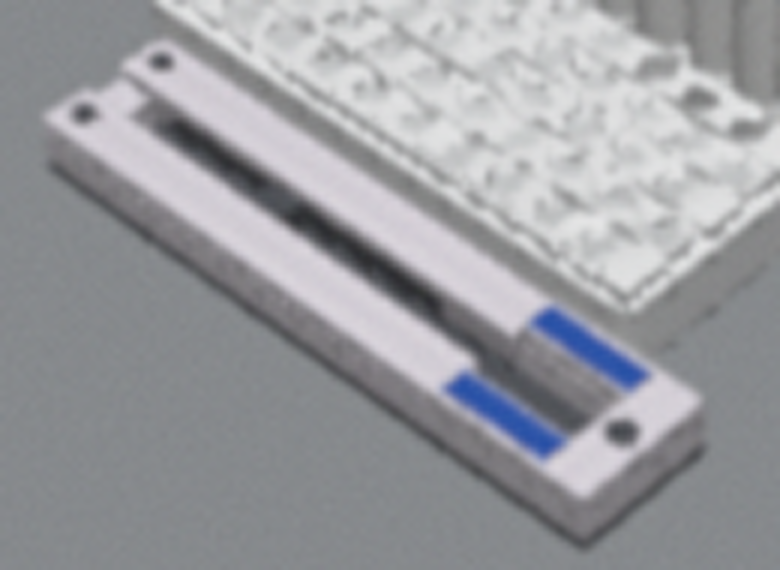

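View pics/s_stud.png

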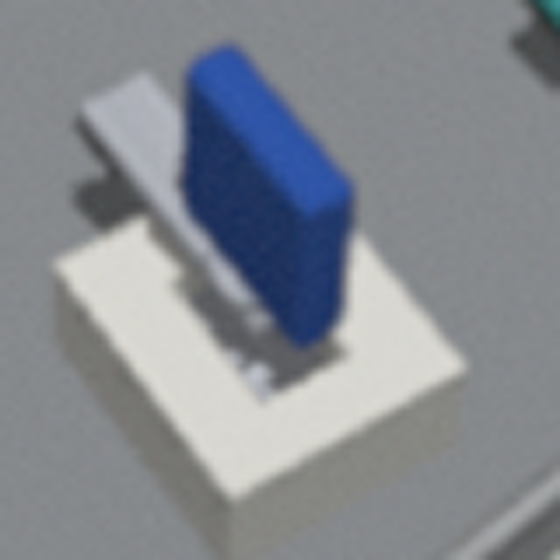

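Run:
```python
from h import *
np.set_printoptions(precision=4,suppress=True)
uz=lambda P,k,x0,y0:(np.array(P,float)+.5)/k-.5+[x0,y0]
t=cv2.imread('pics/top0.png'); s=cv2.imread('pics/scene0.png')
def blobs(im,x0,x1,y0,y1):
    h=cv2.cvtColor(im,cv2.COLOR_BGR2HSV)
    m=cv2.inRange(h,(108,130,60),(125,255,255)); mm=np.zeros_like(m); mm[y0:y1,x0:x1]=m[y0:y1,x0:x1]
    n,l,st,c=cv2.connectedComponentsWithStats(mm)
    return [(c[i],st[i]) for i in range(1,n) if st[i,4]>15]
R={}
for nm,im,b in(("top",t,(290,340,225,265)),("scene",s,(260,330,250,300))):
    bl=blobs(im,*b); 
    P=plane(nm,[x[0] for x in bl],.02); print(nm,"bands",P,[x[1] for x in bl]); print(" win",P.mean(0),"sep",np.linalg.norm(P[0]-P[1]))
tr=uz([(44,97),(638,30),(652,160),(58,226)],6,220,225)
sr=uz([(45,118),(160,40),(705,402),(583,500)],6,200,215)
for nm,c in(("top",tr),("scene",sr)):
    P=plane(nm,c,.02); print(nm,P[:,:2], P.mean(0)); 
    e=P-np.roll(P,-1,0); print(np.linalg.norm(e,axis=1), np.degrees(np.arctan2(e[:,1],e[:,0])))
hc=plane("top",uz([(297,115),(597,158),(560,425),(260,375)],10,355,250),.026); print("holder top",hc,hc.mean(0)); e=hc-np.roll(hc,-1,0);print(np.linalg.norm(e,axis=1), np.degrees(np.arctan2(e[:,1],e[:,0])))
hs=plane("scene",uz([(52,265),(145,218),(467,365),(235,495)],7,300,330),.026); print("holder scene",hs)
# stud handle top z=12+74=86mm in top
ht=plane("top",uz([(383,238),(587,268),(578,322),(378,303)],10,355,250),.086);print("handle top",ht,ht.mean(0));e=ht-np.roll(ht,-1,0);print(np.linalg.norm(e,axis=1), np.degrees(np.arctan2(e[:,1],e[:,0])))
hs=plane("scene",uz([(190,65),(232,42),(352,190),(315,215)],7,300,330),.086);print("handle scene",hs,hs.mean(0));e=hs-np.roll(hs,-1,0);print(np.linalg.norm(e,axis=1), np.degrees(np.arctan2(e[:,1],e[:,0])))
tt=plane("top",uz([(190,200),(186,275)],10,355,250),.041);print("tongue tip top",tt,tt.mean(0))
tt=plane("scene",uz([(80,108),(148,72)],7,300,330),.041);print("tongue tip scene",tt,tt.mean(0))
```

```text
top bands [[0.5164 0.1647 0.02  ]
 [0.486  0.161  0.02  ]] [array([301, 233,  17,   5,  59], dtype=int32), array([303, 248,  17,   5,  67], dtype=int32)]
 win [0.5012 0.1629 0.02  ] sep 0.030620208362706323
scene bands [[0.516  0.1628 0.02  ]
 [0.4855 0.1591 0.02  ]] [array([290, 267,  17,  12,  64], dtype=int32), array([275, 278,  18,  13,  70], dtype=int32)]
 win [0.5008 0.1609 0.02  ] sep 0.030638519074704995
top [[0.503  0.3301]
 [0.5271 0.1312]
 [0.4837 0.1262]
 [0.4599 0.3246]] [0.4934 0.228  0.02  ]
[0.2003 0.0437 0.1998 0.0434] [  96.9158    6.5795  -83.162  -172.7234]
scene [[0.4591 0.3222]
 [0.5007 0.3277]
 [0.5261 0.1298]
 [0.4825 0.1248]] [0.4921 0.2261 0.02  ]
[0.0419 0.1996 0.0439 0.1988] [-172.4523   97.3227    6.4763  -83.252 ]
holder top [[ 0.4648  0.0145  0.026 ]
 [ 0.4565 -0.046   0.026 ]
 [ 0.4032 -0.0385  0.026 ]
 [ 0.4131  0.0217  0.026 ]] [ 0.4344 -0.0121  0.026 ]
[0.061  0.0538 0.061  0.0522] [ 82.1813  -7.9186 -99.2634 172.0267]
holder scene [[ 0.4123  0.0199  0.026 ]
 [ 0.4325  0.0165  0.026 ]
 [ 0.4557 -0.0468  0.026 ]
 [ 0.4049 -0.0393  0.026 ]]
handle top [[ 0.4424  0.0065  0.086 ]
 [ 0.4369 -0.0318  0.086 ]
 [ 0.4269 -0.0301  0.086 ]
 [ 0.4303  0.0074  0.086 ]] [ 0.4341 -0.012   0.086 ]
[0.0387 0.0102 0.0377 0.0121] [ 81.9004  -9.5107 -95.2266 175.7074]
handle scene [[ 0.4317  0.0049  0.086 ]
 [ 0.4408  0.0038  0.086 ]
 [ 0.435  -0.0335  0.086 ]
 [ 0.4265 -0.0332  0.086 ]] [ 0.4335 -0.0145  0.086 ]
[0.0091 0.0378 0.0084 0.0385] [173.2418  81.1786  -2.3815 -97.7021]
tongue tip top [[0.4482 0.0375 0.041 ]
 [0.4335 0.0383 0.041 ]] [0.4408 0.0379 0.041 ]
tongue tip scene [[0.4327 0.0356 0.041 ]
 [0.448  0.0336 0.041 ]] [0.4404 0.0346 0.041 ]
```

```bash
cat >> h.py <<'E'
from scipy.spatial.transform import Rotation as Ro
def axes(s=None):
    s=s or manip.sense(); return Ro.from_quat(s["tool_rot"]).as_matrix()
def shift(target,s=None):
    s=s or manip.sense(); return axes(s).T@(np.array(target)-s["tcp_pos"])/.03
E
python3 - <<'E'
from h import *
np.set_printoptions(precision=4,suppress=True)
s=manip.sense();A=axes(s);print(A)
print("z yaw",np.degrees(np.arctan2(A[1,2],A[0,2])),"x yaw",np.degrees(np.arctan2(A[1,0],A[0,0])))
E=np.array(manip.get_calibration("wrist")["extrinsics"]);print("cam in tool",A.T@(E[:3,3]-s["tcp_pos"]))
print(shift([.434,-.0125,.17]))
E
```

```text
[[ 0.8952 -0.001   0.4456]
 [-0.4456 -0.0014  0.8952]
 [-0.0003 -1.     -0.0017]]
z yaw 63.539364659755584 x yaw -26.460666856284362
cam in tool [-0.0813 -0.1421  0.0003]
[ 13.1419   2.0384 -14.7386]
```

Call:
apply_moves(motion=[[60,1.3,0.2,-1.5,0.7],[60,2.6,0.4,-3.0,1.4],[60,3.9,0.6,-4.5,2.2],[60,5.3,0.8,-6.0,2.9],[60,6.6,1.0,-7.5,3.6],[60,7.9,1.2,-9.0,4.4],[60,9.2,1.4,-10.4,5.1],[60,10.5,1.6,-11.8,5.8],[60,11.8,1.8,-13.3,6.5],[60,13.14,2.04,-14.74,7.15],[60,13.14,2.04,-14.74,7.15],[60,13.14,2.04,-14.74,7.15]])

```text
t: 1.65
tcp_pos: [0.4336, -0.0117, 0.1699]
tool_rot: [-0.464, 0.534, -0.533, 0.464]
force: [-0.2, -0.2, 0.8]
finger_gap: 0.705
```

Run:
```python
from h import *
np.set_printoptions(precision=4,suppress=True)
s=manip.sense();A=axes(s);print(s["t"],s["tcp_pos"],s["force"],s["finger_gap"]);print("x yaw",np.degrees(np.arctan2(A[1,0],A[0,0])),A[:,1])
cal=manip.get_calibration("wrist"); im=manip.snapshot("wrist"); cv2.imwrite("pics/w1.png",im[:,:,::-1])
import pickle; pickle.dump((s,cal),open("w1.pkl","wb"))
```

```text
1.65 [ 0.4336 -0.0117  0.1699] [-0.1603 -0.2213  0.7645] 0.7053860420998171
x yaw -97.98901779565648 [-0.0016  0.0008 -1.    ]
```

View pics/w1.png

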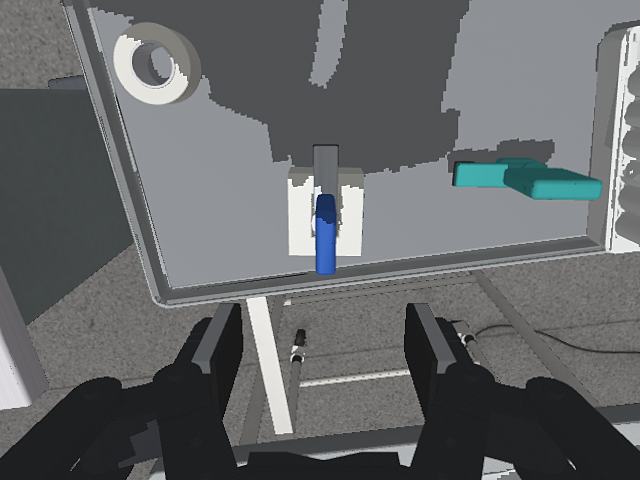

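The wrist view shows the handle at (325,235), upright in the image, with the tongue at (325,165). The handle is parallel to the jaws' closing plane and the holder is at (325,212). I'll measure the handle and tongue from this view.

Run:
```python
import cv2
im=cv2.imread('pics/w1.png')[135:285,280:370]
cv2.imwrite('pics/w1z.png',cv2.resize(im,None,fx=4,fy=4,interpolation=cv2.INTER_CUBIC))
```

```text
(no output)
```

View pics/w1z.png

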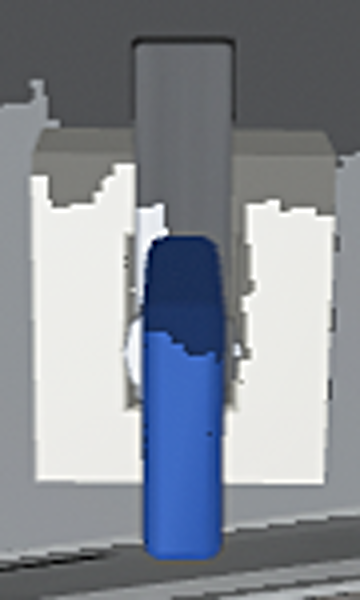

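Run:
```python
from h import *
import pickle
np.set_printoptions(precision=4,suppress=True)
s,cal=pickle.load(open("w1.pkl","rb"))
uz=lambda P:(np.array(P,float)+.5)/4-.5+[280,135]
tip=plane("wrist",uz([(135,42),(235,42)]),.041,cal); print("tip",tip,tip.mean(0))
far=plane("wrist",uz([(143,556),(223,556)]),.086,cal);print("handle far",far,far.mean(0))
d=tip.mean(0)[:2]-far.mean(0)[:2];print("ang",np.degrees(np.arctan2(d[1],d[0])),np.linalg.norm(d))
u=d/np.linalg.norm(d); print("axis from tip",tip.mean(0)[:2]-.05*u,"from far",far.mean(0)[:2]+.02*u)
hol=plane("wrist",uz([(30,155),(338,155),(327,482),(37,482)]),.026,cal);print("holder",hol,hol.mean(0))
```

```text
tip [[0.4344 0.0386 0.041 ]
 [0.45   0.0364 0.041 ]] [0.4422 0.0375 0.041 ]
handle far [[ 0.4265 -0.0295  0.086 ]
 [ 0.4381 -0.0311  0.086 ]] [ 0.4323 -0.0303  0.086 ]
ang 81.68838945174817 0.0684649925405946
axis from tip [ 0.435 -0.012] from far [ 0.4352 -0.0105]
holder [[ 0.4133  0.0207  0.026 ]
 [ 0.4652  0.0134  0.026 ]
 [ 0.4568 -0.0458  0.026 ]
 [ 0.4046 -0.0384  0.026 ]] [ 0.435  -0.0125  0.026 ]
```

Call:
apply_moves(motion=[[60,0.0,1.5,0.03,0],[60,0.0,2.8,0.03,0],[60,0.0,3.6,0.03,0],[60,0.0,4.05,0.03,0],[60,0.0,4.05,0.03,0],[60,0.0,4.05,0.03,0]])

```text
t: 2.45
tcp_pos: [0.4357, -0.0118, 0.0493]
tool_rot: [0.464, -0.533, 0.534, -0.465]
force: [-0.2, -0.0, -0.1]
finger_gap: 0.699
```

Call:
apply_moves(motion=[[8,0,0,0,0],[8,0,0,0,0],[8,0,0,0,0],[8,0,0,0,0],[8,0,0,0,0],[8,0,0,0,0]], squeeze=40)

```text
t: 3.2
tcp_pos: [0.4354, -0.0122, 0.049]
tool_rot: [0.464, -0.533, 0.534, -0.464]
force: [-1.0, 0.3, 6.3]
finger_gap: 0.135
```

Call:
apply_moves(motion=[[8,0,-0.3,0,0],[8,0,-0.8,0,0],[8,0,-1.4,0,0],[8,0,-2.0,0,0],[8,0,-2.0,0,0]])

```text
t: 3.82
tcp_pos: [0.4359, -0.0123, 0.1097]
tool_rot: [0.464, -0.533, 0.534, -0.465]
force: [0.1, 0.3, -1.0]
finger_gap: 0.137
```

Run:
```python
from h import *
import pickle
np.set_printoptions(precision=4,suppress=True)
s=manip.sense();A=axes(s);print(s["t"],s["tcp_pos"],s["force"],s["finger_gap"]);print("x yaw",np.degrees(np.arctan2(A[1,0],A[0,0])),A)
cal=manip.get_calibration("wrist"); im=manip.snapshot("wrist"); cv2.imwrite("pics/w2.png",im[:,:,::-1])
pickle.dump((s,cal),open("w2.pkl","wb"))
```

```text
3.825 [ 0.4359 -0.0123  0.1097] [ 0.0586  0.3357 -1.0359] 0.13722685327864415
x yaw -97.95368728683367 [[-0.1384  0.0028  0.9904]
 [-0.9904 -0.0008 -0.1384]
 [ 0.0004 -1.      0.0029]]
```

View pics/w2.png

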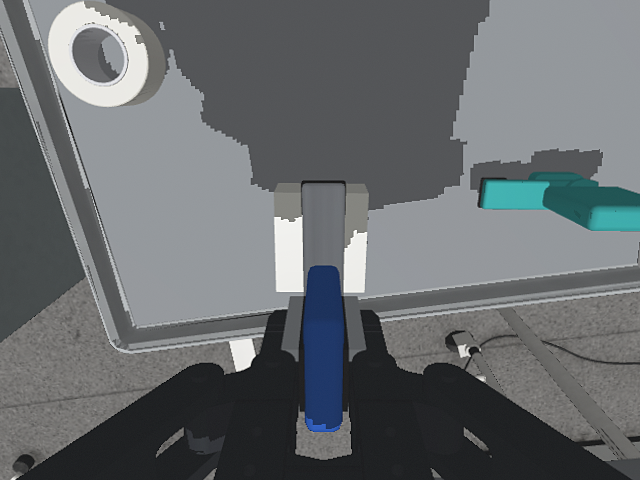

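Run:
```python
from h import *
import pickle
np.set_printoptions(precision=4,suppress=True)
s,cal=pickle.load(open("w2.pkl","rb"));A=axes(s)
im=cv2.imread('pics/w2.png')[170:450,280:370]
cv2.imwrite('pics/w2z.png',cv2.resize(im[:60],None,fx=8,fy=8,interpolation=cv2.INTER_CUBIC))
z=s["tcp_pos"][2]
tip=plane("wrist",[(302.5,182.5),(345,182.5)],z-.008,cal)
far=plane("wrist",[(306,431),(341,431)],z+.037,cal)
for n,p in(("tip",tip),("far",far)): print(n,p,"tool mm",1000*(p.mean(0)-s["tcp_pos"])@A, np.linalg.norm(p[0]-p[1]))
```

```text
tip [[0.4358 0.0391 0.1017]
 [0.451  0.0369 0.1017]] tool mm [-50.8274   7.9795   0.4329] 0.015297816888909053
far [[ 0.4283 -0.0292  0.1467]
 [ 0.439  -0.0307  0.1467]] tool mm [ 17.8296 -36.9917   0.2877] 0.01081390561113331
```

View pics/w2z.png

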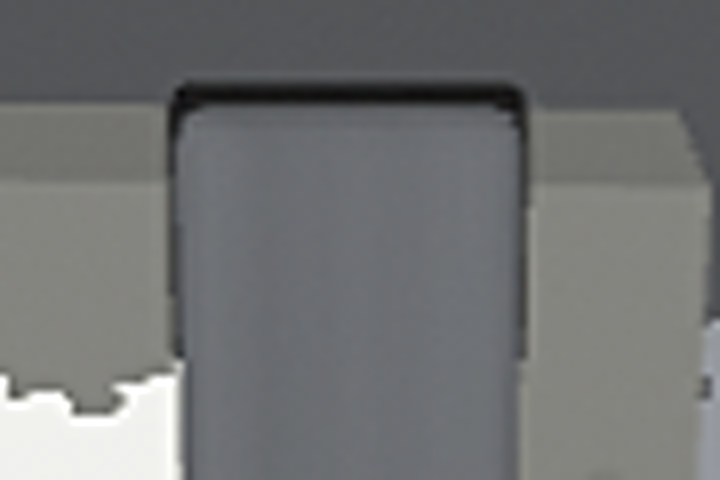

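Call:
apply_moves(motion=[[8,-0.8,0,0.18,-0.2],[8,-2.0,0,0.45,-0.5],[8,-3.4,0,0.76,-0.9],[8,-4.8,0,1.08,-1.2],[8,-5.7,0.3,1.3,-1.4],[8,-6.02,0.8,1.35,-1.5],[8,-6.02,1.36,1.35,-1.5],[8,-6.02,1.36,1.35,-1.5],[8,-6.02,1.36,1.35,-1.5]])

```text
t: 5.0
tcp_pos: [0.4999, 0.1605, 0.0674]
tool_rot: [0.53, -0.469, 0.468, -0.529]
force: [-0.4, -0.3, -1.4]
finger_gap: 0.134
```

Run:
```python
from h import *
import pickle
np.set_printoptions(precision=4,suppress=True)
s=manip.sense();A=axes(s);print(s["t"],s["tcp_pos"],s["force"],s["finger_gap"]);print("x yaw",np.degrees(np.arctan2(A[1,0],A[0,0])),A)
cal=manip.get_calibration("wrist"); pickle.dump((s,cal),open("w3.pkl","wb"))
for n in("wrist","scene","top"): cv2.imwrite(f"pics/{n}3.png",manip.snapshot(n)[:,:,::-1])
t=cv2.imread('pics/top3.png'); s=cv2.imread('pics/scene3.png')
def z(im,x0,x1,y0,y1,k,n): cv2.imwrite(n,cv2.resize(im[y0:y1,x0:x1],None,fx=k,fy=k,interpolation=cv2.INTER_CUBIC))
z(t,220,350,200,290,6,'pics/t3z.png'); z(s,220,350,200,310,5,'pics/s3z.png')
```

```text
5.0 [0.4999 0.1605 0.0674] [-0.4419 -0.2581 -1.4433] 0.1338300297763001
x yaw -83.01129778516069 [[ 0.1217 -0.0013  0.9926]
 [-0.9926 -0.0002  0.1217]
 [ 0.0001 -1.     -0.0014]]
```

View pics/wrist3.png

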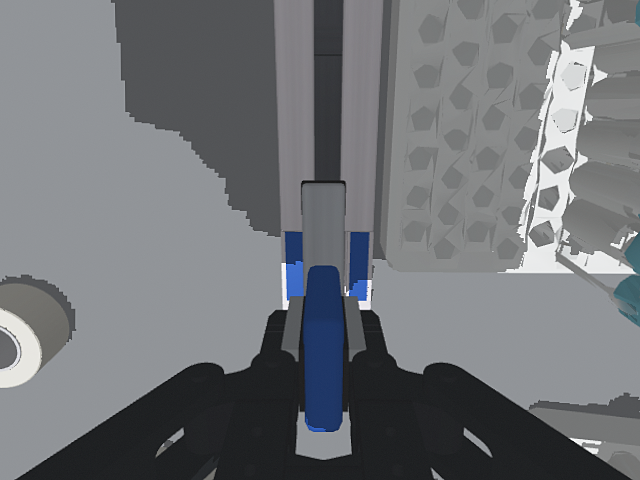

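View pics/s3z.png

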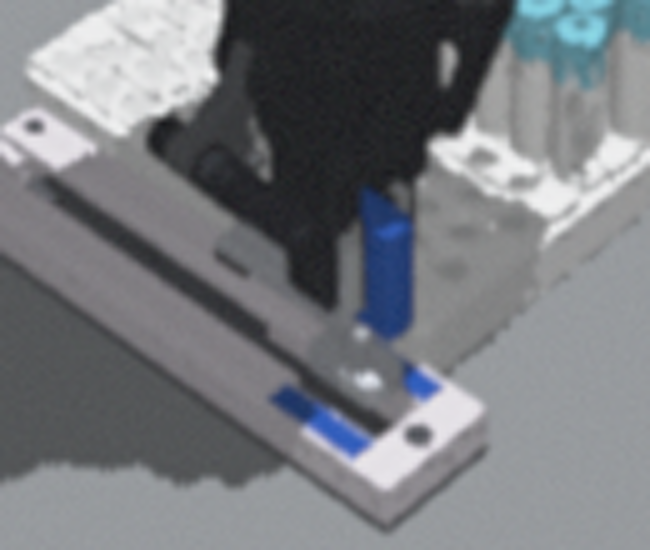

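View pics/t3z.png

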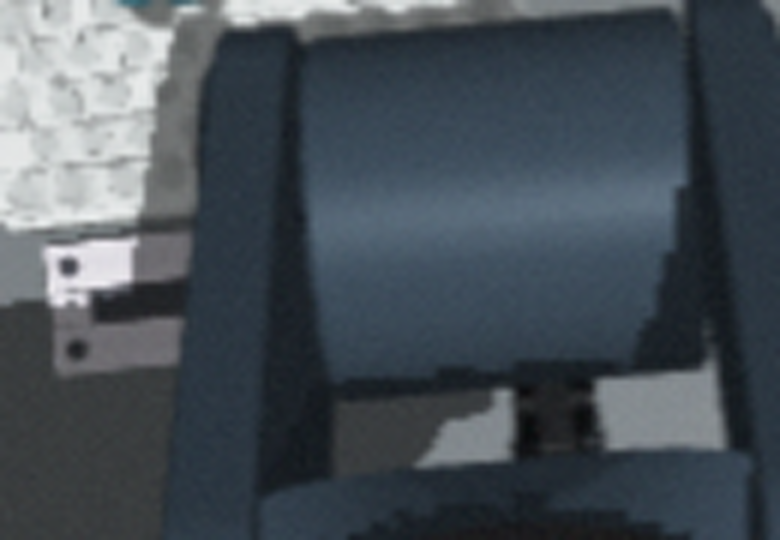

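Run:
```python
import cv2
im=cv2.imread('pics/wrist3.png')
cv2.imwrite('pics/w3z.png',cv2.resize(im[170:310,265:390],None,fx=4,fy=4,interpolation=cv2.INTER_CUBIC))
cv2.imwrite('pics/w3y.png',cv2.resize(im[0:140,265:390],None,fx=4,fy=4,interpolation=cv2.INTER_CUBIC))
```

```text
(no output)
```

View pics/w3z.png

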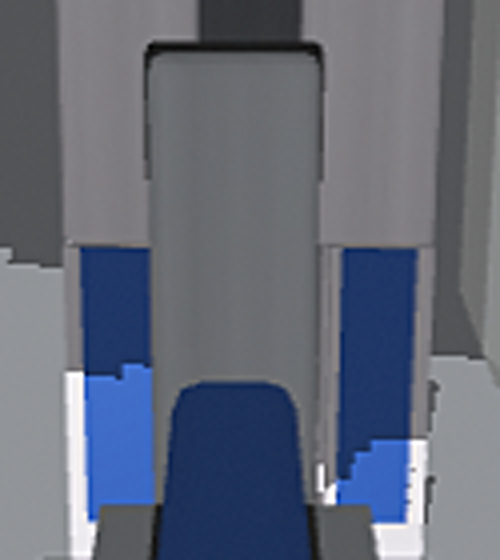

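View pics/w3y.png

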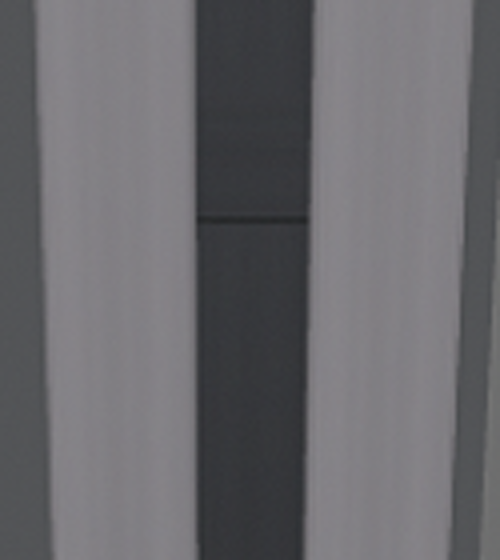

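Run:
```python
from h import *
import pickle
np.set_printoptions(precision=2,suppress=True)
s,cal=pickle.load(open("w3.pkl","rb"));A=axes(s);T=s["tcp_pos"]
u=lambda P,y0:(np.array(P,float)+.5)/4-.5+[265,y0]
f=lambda p:1000*(p-T)@A
a=f(plane("wrist",u([(66,246),(433,246),(81,246),(416,246)],170),.02,cal)); print("band front",a)
b=f(plane("wrist",u([(197,100),(311,100),(197,400),(305,400),(39,100),(469,100),(50,400),(454,400)],0),.02,cal)); print(b)
print("centres x,z:",[(b[i:i+2].mean(0)) for i in(0,2,4,6)])
tip=f(plane("wrist",[(302.5,183),(345,183)],T[2]-.008,cal)); print("tip",tip,tip.mean(0))
m=f(plane("wrist",u([(250,220)],0),.0145,cal)); print("line in slot",m)
```

```text
band front [[-19.39  47.46 -19.62]
 [-19.39  47.4   23.7 ]
 [-19.39  47.45 -17.85]
 [-19.39  47.4   21.7 ]]
[[-107.16   47.43   -3.48]
 [-107.15   47.41    8.03]
 [ -78.46   47.43   -3.71]
 [ -78.45   47.42    7.82]
 [-107.14   47.45  -19.43]
 [-107.11   47.39   23.97]
 [ -78.45   47.45  -19.39]
 [ -78.43   47.39   23.7 ]]
centres x,z: [array([-107.15,   47.42,    2.27]), array([-78.46,  47.42,   2.06]), array([-107.12,   47.42,    2.27]), array([-78.44,  47.42,   2.16])]
tip [[-50.58   8.01  -7.19]
 [-50.58   7.99   8.11]] [-50.58   8.     0.46]
line in slot [[-96.49  52.92   1.95]]
```

Call:
apply_moves(motion=[[8,-0.03,0.0,0.05,0],[8,-0.03,0.2,0.05,0],[8,-0.03,0.32,0.05,0],[8,-0.03,0.42,0.05,0],[8,-0.03,0.5,0.05,0],[8,-0.03,0.5,0.05,0]])

```text
t: 5.9
tcp_pos: [0.5015, 0.1622, 0.0525]
tool_rot: [0.53, -0.468, 0.468, -0.53]
force: [0.1, -0.2, -0.6]
finger_gap: 0.136
```

Call:
apply_moves(motion=[[8,0,0.1,0,0],[8,0,0.2,0,0],[8,0,0.28,0,0],[8,0,0.33,0,0],[8,0,0.33,0,0]])

```text
t: 6.52
tcp_pos: [0.5016, 0.1622, 0.0428]
tool_rot: [0.53, -0.468, 0.468, -0.53]
force: [0.7, 0.5, -1.4]
finger_gap: 0.14
```

Run:
```python
from h import *
import pickle
np.set_printoptions(precision=4,suppress=True)
s=manip.sense();print(s["t"],s["tcp_pos"],s["force"],s["ft_torque"])
cal=manip.get_calibration("wrist"); pickle.dump((s,cal),open("w4.pkl","wb"))
for n in("wrist","scene"): cv2.imwrite(f"pics/{n}4.png",manip.snapshot(n)[:,:,::-1])
w=cv2.imread('pics/wrist4.png'); s=cv2.imread('pics/scene4.png')
a=cv2.resize(w[120:320,250:400],None,fx=2.5,fy=2.5);b=cv2.resize(s[220:320,250:320],None,fx=5,fy=5)
cv2.imwrite('pics/4z.png',np.hstack([a,b]))
```

```text
6.525 [0.5016 0.1622 0.0428] [ 0.678   0.4951 -1.3939] [ 0.0043  0.0617 -0.0249]
```

View pics/4z.png

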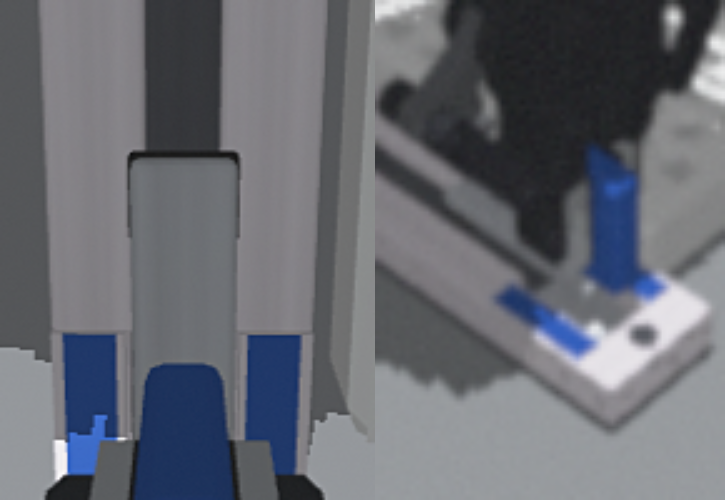

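Call:
apply_moves(motion=[[8,0,0.02,0,0],[8,-0.15,0.02,0,0],[8,-0.3,0.02,0,0],[8,-0.45,0.02,0,0],[8,-0.6,0.02,0,0],[8,-0.6,0.02,0,0]], squeeze=30)

```text
t: 7.38
tcp_pos: [0.4994, 0.1805, 0.0423]
tool_rot: [-0.53, 0.468, -0.468, 0.53]
force: [0.3, 0.7, -0.1]
finger_gap: 0.138
```

Call:
apply_moves(motion=[[8,-0.2,0,0,0],[8,-0.4,0,0,0],[8,-0.6,0,0,0],[8,-0.8,0,0,0],[8,-1.0,0,0,0],[8,-1.2,0,0,0],[8,-1.3,0,0,0],[8,-1.4,0,0,0],[8,-1.4,0,0,0]], squeeze=30)

```text
t: 8.5
tcp_pos: [0.4943, 0.2219, 0.0423]
tool_rot: [-0.53, 0.468, -0.468, 0.53]
force: [0.4, -0.1, -1.2]
finger_gap: 0.134
```

Call:
apply_moves(motion=[[8,-0.08,0,0,0],[8,-0.16,0,0,0],[8,-0.2,0,0,0],[8,-0.2,0,0,0]])

```text
t: 9.0
tcp_pos: [0.4936, 0.2278, 0.0423]
tool_rot: [-0.53, 0.468, -0.468, 0.53]
force: [-0.4, -0.5, -1.0]
finger_gap: 0.133
```

Call:
apply_moves(motion=[[8,-0.03,0,0,0],[8,-0.06,0,0,0],[8,-0.06,0,0,0]])

```text
t: 9.38
tcp_pos: [0.4934, 0.2296, 0.0423]
tool_rot: [-0.53, 0.468, -0.468, 0.53]
force: [0.5, -0.4, -0.6]
finger_gap: 0.137
```

Call:
apply_moves(motion=[[8,-0.03,0,0,0],[8,-0.06,0,0,0]])

```text
t: 9.62
tcp_pos: [0.4932, 0.2313, 0.0423]
tool_rot: [0.53, -0.468, 0.468, -0.53]
force: [0.5, -0.6, -1.8]
finger_gap: 0.131
```

Call:
apply_moves(motion=[[8,-0.03,0,0,0],[8,-0.06,0,0,0]])

```text
t: 9.88
tcp_pos: [0.4929, 0.2332, 0.0423]
tool_rot: [-0.53, 0.468, -0.468, 0.53]
force: [0.6, 0.3, -0.6]
finger_gap: 0.132
```

Call:
apply_moves(motion=[[8,-0.03,0,0,0],[8,-0.06,0,0,0]])

```text
t: 10.12
tcp_pos: [0.4927, 0.2349, 0.0423]
tool_rot: [0.53, -0.468, 0.468, -0.53]
force: [-0.3, 0.0, -1.0]
finger_gap: 0.135
```

Call:
apply_moves(motion=[[8,-0.03,0,0,0],[8,-0.06,0,0,0]])

```text
t: 10.38
tcp_pos: [0.4925, 0.2367, 0.0423]
tool_rot: [-0.53, 0.468, -0.468, 0.53]
force: [0.4, -0.3, -1.4]
finger_gap: 0.136
```

Call:
apply_moves(motion=[[8,-0.03,0,0,0],[8,-0.06,0,0,0]])

```text
t: 10.62
tcp_pos: [0.4923, 0.2385, 0.0423]
tool_rot: [0.53, -0.468, 0.468, -0.53]
force: [0.1, -0.3, -1.2]
finger_gap: 0.134
```

Call:
apply_moves(motion=[[8,-0.03,0,0,0],[8,-0.06,0,0,0]])

```text
t: 10.88
tcp_pos: [0.492, 0.2403, 0.0423]
tool_rot: [0.53, -0.468, 0.468, -0.53]
force: [-0.2, 0.4, -1.0]
finger_gap: 0.133
```

Call:
apply_moves(motion=[[8,-0.03,0,0,0],[8,-0.06,0,0,0]])

```text
t: 11.12
tcp_pos: [0.4918, 0.2421, 0.0423]
tool_rot: [-0.53, 0.468, -0.468, 0.53]
force: [-0.0, 0.1, -0.9]
finger_gap: 0.136
```

Call:
apply_moves(motion=[[8,-0.03,0,0,0],[8,-0.06,0,0,0]])

```text
t: 11.38
tcp_pos: [0.4916, 0.2436, 0.0423]
tool_rot: [0.53, -0.468, 0.468, -0.53]
force: [1.0, -3.6, 0.0]
finger_gap: 0.131
```

Call:
apply_moves(motion=[[8,-0.015,0,0,0],[8,-0.015,0,0,0]])

```text
t: 11.62
tcp_pos: [0.4916, 0.2437, 0.0423]
tool_rot: [0.53, -0.468, 0.468, -0.53]
force: [-0.4, -4.5, 0.2]
finger_gap: 0.137
```

Call:
apply_moves(motion=[[8,-0.015,0,0,0],[8,-0.015,0,0,0]])

```text
t: 11.88
tcp_pos: [0.4917, 0.2438, 0.0424]
tool_rot: [0.53, -0.468, 0.468, -0.53]
force: [1.5, -6.3, 0.8]
finger_gap: 0.135
```

Call:
apply_moves(motion=[[8,0.06,0,0,0],[8,0.115,0,0,0],[8,0.115,0,0,0],[8,0.115,0,0,0]])

```text
t: 12.38
tcp_pos: [0.4919, 0.2415, 0.0423]
tool_rot: [-0.53, 0.468, -0.468, 0.53]
force: [-0.5, -0.2, -1.2]
finger_gap: 0.135
```

Run:
```python
from h import *
import pickle
np.set_printoptions(precision=4,suppress=True)
s=manip.sense();A=axes(s);print(s["t"],s["tcp_pos"],s["force"],s["ft_torque"],s["q"][5]);print("x yaw",np.degrees(np.arctan2(A[1,0],A[0,0])))
cal=manip.get_calibration("wrist"); pickle.dump((s,cal),open("w5.pkl","wb"))
cv2.imwrite(f"pics/wrist5.png",manip.snapshot("wrist")[:,:,::-1])
```

```text
12.375 [0.4919 0.2415 0.0423] [-0.5033 -0.1759 -1.2465] [-0.0693  0.0052  0.0302] 0.12910939491107123
x yaw -82.96079505803986
```

View pics/wrist5.png

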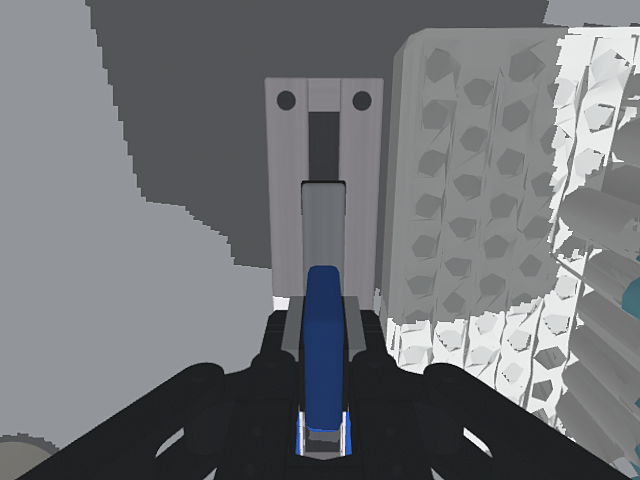

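Call:
apply_moves(motion=[[8,0.013,0,0,0],[8,0.013,0,0,0.5],[8,0.013,0,0,1.0],[8,0.01,0,0,1.5],[8,0.01,0,0,1.5]])

```text
t: 13.05
tcp_pos: [0.492, 0.241, 0.0423]
tool_rot: [-0.464, 0.533, -0.533, 0.464]
force: [0.9, 0.1, -1.3]
finger_gap: 0.138
```

Run:
```python
from h import *
s=manip.sense();A=axes(s);print(s["t"],s["tcp_pos"].round(4),s["force"].round(2),s["ft_torque"].round(3));print("x yaw",np.degrees(np.arctan2(A[1,0],A[0,0])))
```

```text
13.05 [0.492  0.241  0.0423] [ 0.85  0.1  -1.31] [-0.047  0.045 -0.028]
x yaw -97.90151706460883
```

Call:
apply_moves(motion=[[8,-0.001,0,-0.003,0.6],[8,-0.002,0,-0.006,1.2],[8,-0.003,0,-0.008,1.8],[8,-0.004,0,-0.01,2.4],[8,-0.005,0,-0.012,3.0],[8,-0.006,0,-0.013,3.6],[8,-0.007,0,-0.015,4.2],[8,-0.007,0,-0.015,4.2]])

```text
t: 14.05
tcp_pos: [0.4916, 0.2413, 0.0423]
tool_rot: [-0.243, 0.664, -0.664, 0.243]
force: [0.4, -0.2, -1.7]
finger_gap: 0.135
```

Run:
```python
from h import *
s=manip.sense();A=axes(s);print(s["t"],s["tcp_pos"].round(4),s["force"].round(2),s["ft_torque"].round(3));print("x yaw",np.degrees(np.arctan2(A[1,0],A[0,0])))
```

```text
14.05 [0.4916 0.2413 0.0423] [ 0.44 -0.21 -1.71] [-0.005 -0.007  0.045]
x yaw -139.82104154681275
```

Call:
apply_moves(motion=[[8,0,0,0,0.6],[8,0,0,0,1.2],[8,0,0,0,1.8],[8,0,0,0,2.4],[8,0,0,0,3.0],[8,0,0,0,3.4],[8,0,0,0,3.4]])

```text
t: 14.92
tcp_pos: [0.4916, 0.2412, 0.0423]
tool_rot: [-0.038, 0.706, -0.706, 0.038]
force: [-0.3, -0.4, -1.0]
finger_gap: 0.13
```

Run:
```python
from h import *
s=manip.sense();A=axes(s);print(s["t"],s["tcp_pos"].round(4),s["force"].round(2),s["ft_torque"].round(3));print("x yaw",np.degrees(np.arctan2(A[1,0],A[0,0])))
cv2.imwrite(f"pics/wrist6.png",manip.snapshot("wrist")[:,:,::-1])
```

```text
14.925 [0.4916 0.2412 0.0423] [-0.26 -0.37 -1.  ] [ 0.035  0.003 -0.003]
x yaw -173.79569364309938
```

View pics/wrist6.png

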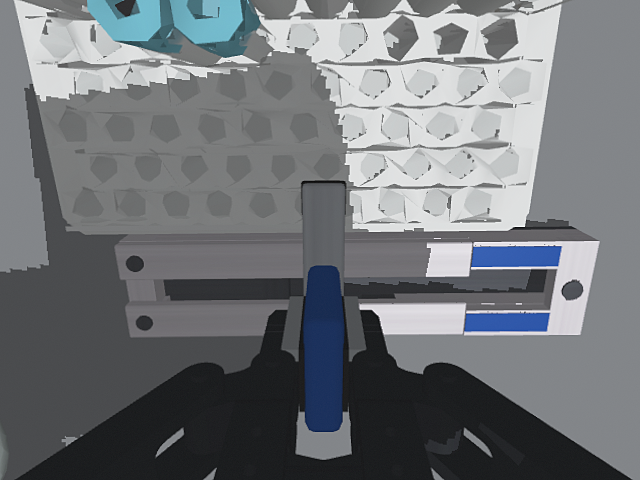

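Call:
apply_moves(motion=[[8,0,0,0,0.2],[8,0,0,0,0.35],[8,0,0,0,0.35]])

```text
t: 15.35
tcp_pos: [0.4916, 0.2412, 0.0423]
tool_rot: [0.016, -0.707, 0.707, -0.016]
force: [0.1, 0.5, -1.7]
finger_gap: 0.137
```

Run:
```python
from h import *
s=manip.sense();A=axes(s);print(s["t"],s["tcp_pos"].round(4),s["force"].round(2),s["ft_torque"].round(3));print("x yaw",np.degrees(np.arctan2(A[1,0],A[0,0])))
```

```text
15.35 [0.4916 0.2412 0.0423] [ 0.12  0.48 -1.7 ] [0.001 0.024 0.023]
x yaw -177.4521661749753
```

Call:
apply_moves(motion=[[8,0,0,0,0.15],[8,0,0,0,0.25],[8,0,0,0,0.25]])

```text
t: 15.72
tcp_pos: [0.4915, 0.2412, 0.0423]
tool_rot: [0.0, -0.707, 0.707, -0.0]
force: [-0.5, -1.3, -0.9]
finger_gap: 0.136
```

Run:
```python
from h import *
s=manip.sense();A=axes(s);print(s["t"],s["tcp_pos"].round(4),s["force"].round(2),s["ft_torque"].round(3));print("x yaw",np.degrees(np.arctan2(A[1,0],A[0,0])))
```

```text
15.725 [0.4915 0.2412 0.0423] [-0.46 -1.26 -0.91] [-0.071  0.014 -0.058]
x yaw -179.96514539055292
```

Call:
apply_moves(motion=[[8,0,0.02,0,0],[8,0,0.035,0,0],[8,0,0.035,0,0]])

```text
t: 16.1
tcp_pos: [0.4916, 0.2412, 0.0412]
tool_rot: [0.0, -0.707, 0.707, -0.0]
force: [0.4, -1.1, -0.9]
finger_gap: 0.134
```

Nothing pushes back yet, so I'll release here: the remaining drop is a few tenths of a millimetre.

Call:
apply_moves(motion=[[14,0,0,0,0],[18,0,0,0,0],[24,0,0,0,0],[32,0,0,0,0],[40,0,0,0,0],[40,0,0,0,0]])

```text
t: 16.85
tcp_pos: [0.4916, 0.2412, 0.0413]
tool_rot: [0.0, -0.707, 0.707, -0.0]
force: [1.0, 0.0, -0.3]
finger_gap: 0.47
```

Run:
```python
from h import *
s=manip.sense();print(s["t"],s["tcp_pos"].round(4),s["force"].round(2),s["finger_gap"])
for n in("wrist","scene"): cv2.imwrite(f"pics/{n}7.png",manip.snapshot(n)[:,:,::-1])
```

```text
16.85 [0.4916 0.2412 0.0413] [ 0.99  0.05 -0.27] 0.4702425063050071
```

View pics/wrist7.png

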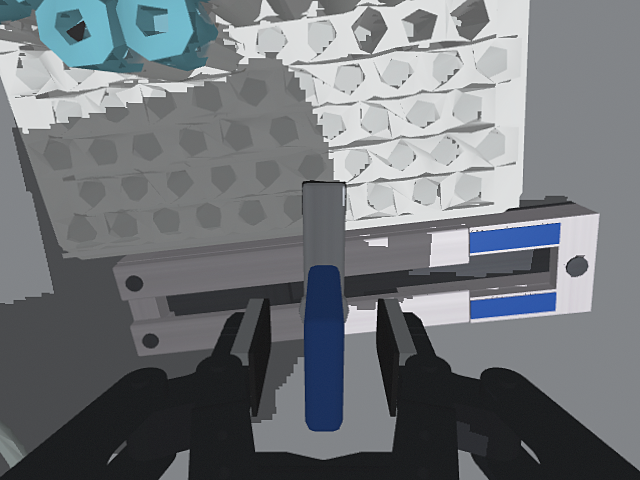

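The fingers are clear on both sides of the handle (250–395 px) and the tongue reaches over the tray edge. Retreating straight up.

Call:
apply_moves(motion=[[40,0,-0.3,0,0],[40,0,-1.0,0,0],[40,0,-2.0,0,0],[40,0,-3.2,0,0],[40,0,-4.2,0,0],[40,3.0,-5.0,0,0],[40,4.5,-5.0,0,0],[40,4.5,-5.0,0,0]])

```text
t: 17.95
tcp_pos: [0.3513, 0.2404, 0.1919]
tool_rot: [0.002, -0.707, 0.707, 0.0]
force: [0.0, 0.1, 0.2]
finger_gap: 0.469
```

Run:
```python
from h import *
import pickle
s=manip.sense();print(s["t"],s["tcp_pos"].round(4),s["force"].round(2))
cal=manip.get_calibration("wrist"); pickle.dump((s,cal),open("w8.pkl","wb"))
for n in("wrist","scene","top"): cv2.imwrite(f"pics/{n}8.png",manip.snapshot(n)[:,:,::-1])
t=cv2.imread('pics/top8.png'); s=cv2.imread('pics/scene8.png'); w=cv2.imread('pics/wrist8.png')
cv2.imwrite('pics/8z.png',np.hstack([cv2.resize(s[140:300,200:370],(425,400)),cv2.resize(t[140:300,200:350],(375,400))]))
```

```text
17.95 [0.3513 0.2404 0.1919] [0.   0.09 0.17]
```

View pics/8z.png

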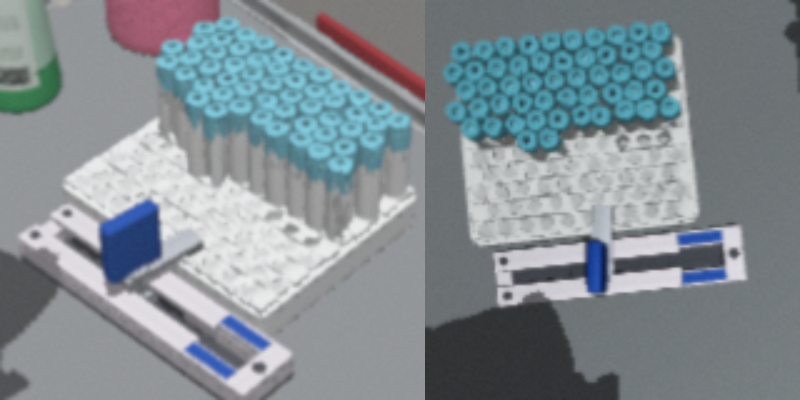

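View pics/wrist8.png

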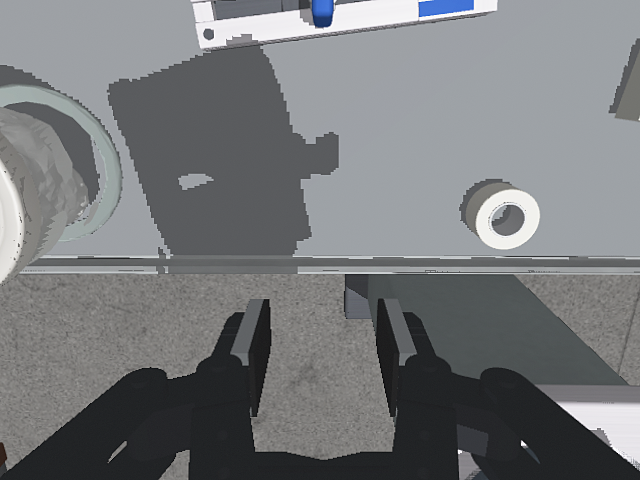

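Run:
```python
from h import *
np.set_printoptions(precision=4,suppress=True)
a=cv2.imread('pics/top0.png',0).astype(np.float32);b=cv2.imread('pics/top8.png',0).astype(np.float32)
print("top tray shift px",cv2.phaseCorrelate(a[145:195,205:305],b[145:195,205:305]))
a=cv2.imread('pics/scene0.png',0).astype(np.float32);b=cv2.imread('pics/scene8.png',0).astype(np.float32)
print("scene",cv2.phaseCorrelate(a[145:235,260:370],b[145:235,260:370]))
t=cv2.imread('pics/top8.png')[205:265,260:310]
cv2.imwrite('pics/8t.png',cv2.resize(t,None,fx=10,fy=10,interpolation=cv2.INTER_CUBIC))
```

```text
top tray shift px ((0.024199355919350296, -0.038409913106178806), 0.9792600805282593)
scene ((0.005807552286498208, 0.02825125075335677), 0.7405088119153623)
```

View pics/8t.png

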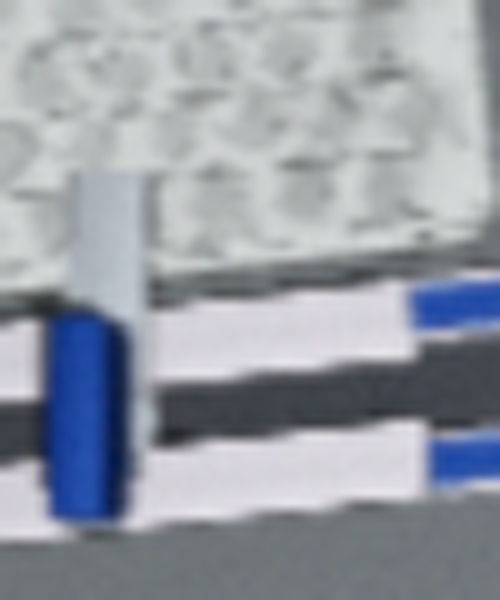

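```bash
python3 -c "
from station import manip
print(manip.sign_off())"
```

```text
the job is handed in; nothing more can be done
None
```

The stud is locked in the rail with its arm over the tray's low edge, and I handed the job in at about 18 s with the gripper clear of everything.

- **Slide and stop:** I took the stud from the parking block, lowered it through the blue window and slid it along. It met a firm stop at about rail y +15 mm. The most I pushed there was about 6 N, against the 30 N limit.
- **Turn:** I backed off about 2.5 mm and turned the stud about 97° clockwise. There was no noticeable resistance, and I did not feel a clear end to the turn. 97° is within the stated 90–100°, so I stopped there. Then I lowered it about 1 mm, let go and retreated straight up.
- **Last checks:** The top and scene views show the stud upright in the slot with the arm over the tray. The tray moved less than 0.05 px in both views. The turquoise look-alike was not touched. No check failed or disagreed.

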